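Arm a launch controller with its safety key and hold it

TASK

Take the safety key (the one with the rectangular head) out of the key stand, push it fully home in the launch controller's key switch and turn it a quarter turn clockwise against its spring; finish still gripping the key, holding it home and turned. The lock's discs are sticky: do not force the key, work it in with a light push while wiggling it from side to side. Leave the other two keys in the stand, do not press the launch button, and do not disturb the rest of the bench.

Things in the scene. Friction and masses are not known exactly. Their poses are not given: they have to be found in the camera images.
- launch_key_head (a point): safety key (60 g), upright in the stand, tip down: middle of its rectangular black metal head, 28 wide (its x) x 12 thick (its y) x 34 tall. Under the head a steel flange 19 x 8 x 3, then a flat blade 13 wide (x) x 3 thick (y) x 30 long, square-ended. z up, from tip to head. Flange underside 20 mm below this point, tip 50 below, head's top 17 above. A half turn about z makes no difference
- launch_key_tip (a point): middle of the square end of the safety key's blade, 50 mm below the middle of its head; same axes
- keyway (a point): centre of the key switch's face (bezel 31 across) on top of the controller, 75 mm above the bench, 5 above the panel. The controller is a grey and black case 120 (its x) x 180 (its y) x 70 tall, fixed; axes are the case's, z up. At rest the keyway slot is 14.4 mm long along x and 4.4 across along y, its bevelled mouth 18.4 x 8.4. The face turns freely with the key
- lock_discs (a point): inside the lock, on its axis, 12.5 mm under the face: two stiff oiled discs (0.02 N m each), tops 7 and 13 mm under the face, 5 thick, slots 14.4 x 3.8. They start askew, one to each side, 23 to 30 degrees off, so a straight key stops on them; one pushed lightly drops in as it is rocked through a disc's angle, then takes the disc along. They turn 34 degrees anticlockwise and beyond a quarter turn clockwise
- lock_bottom (a point): closed bottom of the lock, on its axis, 29.5 mm under the face: a key is home when its tip is here and its flange is on the face (within 1 mm). The last 10 mm above it is the slot (14.4 x 3.8) of the switch driver, in line with the resting keyway (case's x) until the key turns it
- key_switch (a joint): the switch driver, rad: 0 at rest (and it cannot go below 0), growing clockwise seen from above to the stop at 1.57; the contact is closed above 1.2. A spring returns it to 0 (0.015 N m at rest, 0.06 N m at the stop). Only a key whose tip is in the driver turns it
- launch_button (a joint): the launch push button, 22 across, on the same panel, 92 mm to the controller's -y side of the keyway; 0 up, 0.005 m fully pressed. Leave it up
- key_stand: grey printed block 150 (its x) x 46 (its y) x 42 tall, fixed, origin at the centre of its underside. Three slots 14.4 x 4.4 mm, long along its x, at x = -47, 0 and 47 mm, hold the three keys (in any order), each with its flange on the block's top and its blade 30 mm deep
- round_key_head (a point): another key, with a round head 23 across and 12 thick; same blade. Point 50 mm above its tip. To be left in the stand
- slim_key_head (a point): another key, with a slim head 14 wide x 12 thick x 40 tall; same blade. Point 50 mm above its tip. To be left in the stand
- cells_mid (a point): bystander: two AA cells taped end to end, 101 long (along x), 14 across, lying; its middle
- servo_mid (a point): bystander: servo motor 40 x 20 x 44 tall with ears 54 long, standing; its middle, 18 mm up
- tape_mid (a point): bystander: roll of masking tape 88 across, 19 tall, lying; its middle
- driver_mid (a point): bystander: screwdriver 180 long lying along its x; its middle
- spool_mid (a point): bystander: wire spool 52 across, 34 tall, standing; its middle

How it is judged (in metres and radians):
On the way, in this order (a step that is already met when the one before it is completed fails the run):
1. the safety key is fully home in the key switch, not yet turned (z of launch_key_tip in the frame of keyway below -0.0275 m and horizontal distance between launch_key_tip and keyway below 0.004 m and value of joint key_switch below 0.7 rad), for 0.1 s.
2. the switch is turned until its contact is closed (value of joint key_switch above 1.2 rad), for 0.3 s.
At the end, for the whole second after the job is handed in: The safety key is upright and home in the switch (its tip within 2 mm of the lock's bottom), the switch is held still, turned more than 1.2 rad (69 degrees) of its 1.57, and the gripper still grips the key (more than 3 N); this holds through the last second (value of joint key_switch above 1.2 rad and velocity of joint key_switch between -0.1 and 0.1 rad/s and z of launch_key_tip in the frame of keyway below -0.0275 m and horizontal distance between launch_key_tip and keyway below 0.004 m and angle between launch_key_tip's own z axis and vertical below 0.15 rad and contact force between the fingers and launch_key above 3 N); the arm keeps its last pose, push and grip.
It fails at once if the key was forced in: more than 35 N between the safety key and the controller before its tip reached the driver (contact force between launch_key and controller above 35 N and z of launch_key_tip in the frame of keyway above -0.0205 m).
It fails at once if the launch button was pressed (more than 2.5 mm) (value of joint launch_button above 0.0025 m).
It fails at once if another key was moved more than 15 mm (distance of any of round_key_head, slim_key_head from where it was at the start of the episode above 0.015 m).
It fails at once if something else on the bench was moved more than 30 mm (distance of any of cells_mid, servo_mid, tape_mid, driver_mid, spool_mid from where it was at the start of the episode above 0.03 m).
It also fails if it takes over 61 s, if anything falls off the work surface, if the arm or the gripper's body presses on something with over 40 N, if the wrist force passes 120 N, or if a joint passes its speed limit or range.

ROBOT

A 6-joint arm with a two-finger parallel gripper is mounted at the origin on the work surface. World frame = base frame: x ahead of the robot, y to its left, z up, the work surface at z = 0. Lengths are in m, angles in degrees, forces in N, time in s.
With the tool pointing down it reaches from about 0.35 to 0.775 m from the base axis. Payload 7.3 kg.
Tool frame: the origin (TCP) lies midway between the tips of the shut fingers; the grasp point (between the pads) lies 19 mm behind it (grip_point_offset is the distance from the TCP to the grasp point, in m); z points along the fingers, y is the line along which they close (so a half turn about z gives the same grasp; the last joint's range is limited). The gripper opens to 92 mm and grips with 3 to 60 N. Pads are 19 mm wide; open, the fingers measure 130 mm over their backs; the gripper's body (75 mm by 190 mm) begins 47 mm behind the grasp point.
Start: joints at [-83.079, 19.595, 87.324, -0, 73.075, -8.365], TCP at [0.138, -0.506, 0.227] pointing down, gripper open.
Joint ranges: [-145.02, 145.02], [-44.19, 115.74], [2.07, 154.8], [-57.11, 237.11], [16.16, 152.29], [-177.93, 177.93]. Speed limits (degrees/s): [147.25, 147.25, 180, 180, 180, 180].

INTERFACE

Orientations are given as a 3x3 rotation matrix whose columns are the frame's x, y, z axes.
In Python, from plant import * gives the robot as it stands. The module is installed in compiled form; this text tells all that it offers.
- The arm moves only by the tool play_rows, never from a script. Its argument "commands" is a list that holds one entry, the list of rows, each a list of 7 numbers: the closure, from -1 (fully open) to 1 (shut), so that 0 is half open, then the shift along the tool's x, y, z in m, then the turn, a rotation vector about the tool's x, y, z in units of 6 degrees (1.0 is 6 degrees). A call has 1 to 20 rows; each row shifts and turns the commanded pose from where the row before left it, along the tool's axes as they then stand; what a row does not reach is not made up. A row lasts 1/8 s, in which the tool goes at most 62.5 mm and 10.7 degrees, less where a joint would pass 70% of its speed; a pose out of reach is approached as far as the arm can. A call with a gripper value outside its range is refused whole. The fingers move at their own pace and stop on an object; the grip force is fixed at half the most. Time passes only in rows, so rows that do not move let the fingers close. It gives the time, the measured TCP pose, the force, the opening and the grip force at its end, in the units of the state.
- sense(): the state, without advancing time (a new reading comes with each control period).
- get_image(name): name is "side" or "top"; returns the picture (420x560x3 uint8, blue, green, red); there is no depth.
- get_calibration(name): a dict with "intrinsics" (3x3 intrinsics, pixels), "origin" and "rotation" of the camera in the world. Camera axes: x right, y down, z forward; pixel columns grow to the right and rows downward; lengths in m; the calibration is good to about 2 mm. A picture is of the moment at which its call begins. get_calibration takes no time and is no camera call.
- sign_off(): hands the job in; it is judged then, once.
The state is a dict: "clock": time; "joints": joint angles; "joint_velocities": joint speeds; "joint_efforts": joint torques, N m; "tool_pos": TCP position; "ee_rot": TCP orientation; "contact_force": force on the tool from outside, world axes, zero at the start; "ft_torque": the same for the moment, N m; "width": finger opening in m; "grasp_force": force on a finger pad.
Only numpy, scipy, OpenCV 4.12 (cv2) and the standard library are available. Lean on these libraries where they do the work, as an engineer would, in place of code of your own. Each camera call takes 0.05 s, during which the arm holds its last target. There are 200 camera calls.

## Working session

There is one attempt and no reset: what is moved stays moved. The work goes in short steps, Python scripts to look and compute and a tool call to move; the robot and the scene stay as the last step left them, time stands still between calls to the robot, and variables do not carry over. Pictures are saved under pics/ and viewed, at most 10 in all, crops included, and the job is handed in when it is done.

Besides the shell and the picture viewer there is one more tool, called after "Emit:" as name(argument=value, ...) on one line, values as JSON. play_rows: Moves the arm, as the interface text tells. Its arguments: {"type":"object","properties":{"commands":{"type":"array"}},"required":["commands"]}

```bash
mkdir -p pics; python3 - <<'E'
from plant import *
import cv2
for n in("top","side"):
    im=get_image(n); cv2.imwrite(f"pics/{n}0.png",im)
    c=get_calibration(n); print(n,c)
s=sense();print(s["tool_pos"],s["ee_rot"],s["width"],s["clock"])
E
```

```text
top {'intrinsics': array([[417.32586238,   0.        , 285.94258444],
       [  0.        , 417.32586238, 204.68472131],
       [  0.        ,   0.        ,   1.        ]]), 'origin': array([ 0.53855989, -0.02306729,  1.15713914]), 'rotation': array([[ 0.02433201, -0.99902836,  0.0367462 ],
       [-0.99969148, -0.02413182,  0.00588159],
       [-0.00498912, -0.03687797, -0.99930732]])}
side {'intrinsics': array([[544.28193508,   0.        , 275.83489526],
       [  0.        , 544.28193508, 201.43524533],
       [  0.        ,   0.        ,   1.        ]]), 'origin': array([0.12656975, 0.8990959 , 0.99419693]), 'rotation': array([[-0.87297786, -0.33095997,  0.35829478],
       [-0.48764934,  0.5765737 , -0.6555615 ],
       [ 0.01038127, -0.74701289, -0.66472849]])}
[ 0.13838809 -0.50605275  0.22612894] [[ 9.64628405e-01  2.63613372e-01 -1.73127434e-04]
 [ 2.63613361e-01 -9.64627482e-01  1.34779946e-03]
 [ 1.88294480e-04 -1.34576435e-03 -9.99999077e-01]] 0.09193988240156871 0.1
```

View pics/top0.png

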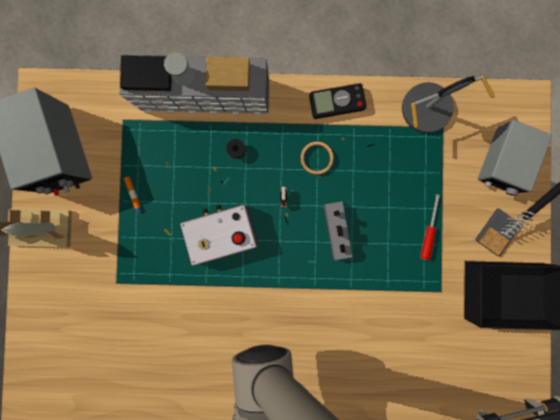

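View pics/side0.png

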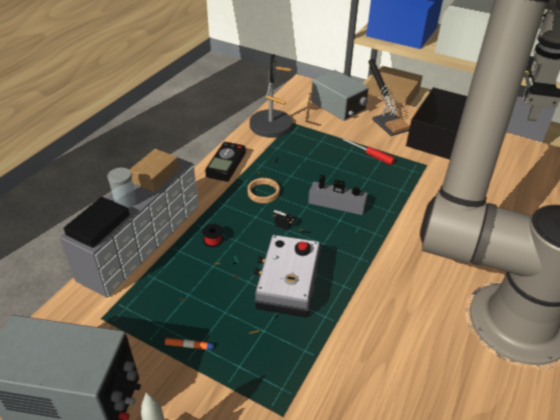

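The top view shows the controller at about (218,234), with the keyway at (204,244) and the red button at (238,238). The stand is at (339,231) with keys at about (336,213), (341,231) and (345,248). I'll zoom in on both views.

```bash
python3 - <<'E'
import cv2,numpy as np
t=cv2.imread("pics/top0.png");s=cv2.imread("pics/side0.png")
f=lambda im,x,y,w,h,k:cv2.resize(im[y:y+h,x:x+w],(w*k,h*k),interpolation=cv2.INTER_CUBIC)
a=f(t,175,195,90,75,4);b=f(t,315,195,45,75,4)
c=f(s,250,230,90,75,4);d=f(s,300,165,75,75,4)
A=np.hstack([a,b]);B=np.hstack([c,d]);w=max(A.shape[1],B.shape[1])
p=lambda i:cv2.copyMakeBorder(i,0,0,0,w-i.shape[1],0)
cv2.imwrite("pics/z.png",np.vstack([p(A),p(B)]))
E
```

```text
(no output)
```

View pics/z.png

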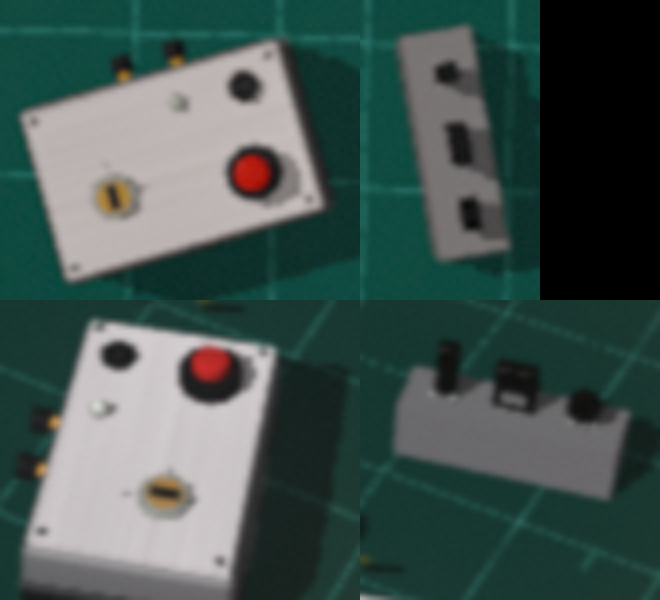

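The zoom shows the rectangular-headed key in the middle slot, with the slim key and round key on either side. The golden bezel is at about (204,244) in top and (291,278) in side. Next I'll measure these.

```bash
cat > h.py <<'E'
import cv2,numpy as np
from plant import *
def ray(n,p):
    c=get_calibration(n);d=c["rotation"]@np.linalg.inv(c["intrinsics"])@[p[0],p[1],1.]
    return c["origin"],d
def onz(n,p,z):
    o,d=ray(n,p);return o+d*(z-o[2])/d[2]
def tri(p,q):
    (a,u),(b,v)=ray("top",p),ray("side",q)
    l=np.linalg.lstsq(np.c_[u,-v],b-a,rcond=None)[0];x,y=a+u*l[0],b+v*l[1]
    return (x+y)/2,np.linalg.norm(x-y)
def proj(n,X):
    c=get_calibration(n);q=c["intrinsics"]@c["rotation"].T@(np.asarray(X)-c["origin"]);return q[:2]/q[2]
def blobs(m,x,y,w,h,amin=8):
    z=np.zeros_like(m);z[y:y+h,x:x+w]=m[y:y+h,x:x+w]
    n,_,st,ce=cv2.connectedComponentsWithStats(z)
    return [(ce[i],st[i,4]) for i in range(1,n) if st[i,4]>=amin],z
E
python3 - <<'E'
from h import *
t=cv2.imread("pics/top0.png");s=cv2.imread("pics/side0.png")
H=lambda i:cv2.cvtColor(i,cv2.COLOR_BGR2HSV)
def rectpts(m):
    c=max(cv2.findContours(m,0,2)[0],key=cv2.contourArea);return cv2.minAreaRect(c)
# bezel
g=lambda i:cv2.inRange(H(i),(8,60,90),(30,255,255))
bt=blobs(g(t),190,232,28,24);bs=blobs(g(s),275,262,32,30)
P=[]
for nm,(b,z) in(("top",bt),("side",bs)):
    r=cv2.minEnclosingCircle(np.argwhere(z)[:,::-1].astype(np.float32))
    print(nm,[(c.round(1),a) for c,a in b],r); P.append(r[0])
print("bezel tri",tri(*P),"onz",onz("top",P[0],.075),onz("side",P[1],.075))
# panel
m=blobs(cv2.inRange(H(t),(0,0,140),(179,50,255)),175,195,90,75)[1]
m=cv2.morphologyEx(m,cv2.MORPH_CLOSE,np.ones((15,15)))
def quad(r,z):
    q=np.array([onz("top",p,z) for p in cv2.boxPoints(r)]);c=q.mean(0);e=[q[1]-q[0],q[2]-q[1]]
    e.sort(key=lambda v:-np.linalg.norm(v));print("c",c.round(4),"L",[np.linalg.norm(v).round(4) for v in e],"ang",[np.degrees(np.arctan2(v[1],v[0])).round(1) for v in e])
quad(rectpts(m),.07)
# stand
hs=H(t);m=blobs(cv2.inRange(hs,(0,0,70),(179,60,140)),315,195,45,75)[1]
m=cv2.morphologyEx(m,cv2.MORPH_CLOSE,np.ones((9,9)))
quad(rectpts(m),.042)
for th in(45,55):
  b,z=blobs(cv2.inRange(t,(0,0,0),(th,th,th)),318,205,36,52)
  for c,a in b: print("key",th,c.round(1),a,onz("top",c,.079).round(4))
  b,z=blobs(cv2.inRange(s,(0,0,0),(th,th,th)),306,172,65,40)
  for c,a in b: print("side",c.round(1),a,onz("side",c,.062).round(4))
E
```

```text
top [(array([203.1, 243.7]), np.int32(53))] ((203.0, 244.0), 4.472236156463623)
side [(array([290.6, 277.8]), np.int32(48))] ((290.5, 278.0), 4.609872341156006)
bezel tri (array([0.47137221, 0.19585398, 0.07327256]), np.float64(0.0002522429162042995)) onz [0.47136481 0.19545252 0.075     ] [0.47084136 0.19722239 0.075     ]
c [0.4961 0.1597 0.07  ] L [np.float64(0.1722), np.float64(0.112)] ang [np.float64(-72.5), np.float64(-162.3)]
c [ 0.5145 -0.1566  0.042 ] L [np.float64(0.1521), np.float64(0.0522)] ang [np.float64(-168.7), np.float64(-78.4)]
key 45 [336.6 213. ] 14 [ 0.5599 -0.1479  0.079 ]
key 45 [339.7 230.8] 43 [ 0.5142 -0.1569  0.079 ]
key 45 [342.4 248. ] 28 [ 0.4701 -0.1646  0.079 ]
side [321.7 180.7] 77 [ 0.5627 -0.155   0.062 ]
side [339.2 184.5] 107 [ 0.5152 -0.1642  0.062 ]
side [356.3 190.7] 60 [ 0.4654 -0.1633  0.062 ]
side [367.7 203.2] 83 [ 0.4206 -0.132   0.062 ]
key 55 [349.4 221. ] 179 [ 0.5401 -0.1814  0.079 ]
key 55 [336.5 213.1] 24 [ 0.5596 -0.1476  0.079 ]
key 55 [339.6 230.5] 48 [ 0.515  -0.1566  0.079 ]
key 55 [342.4 248.1] 32 [ 0.47   -0.1646  0.079 ]
key 55 [353. 250.] 13 [ 0.4657 -0.192   0.079 ]
side [342.  184.2] 823 [ 0.5093 -0.1691  0.062 ]
side [362.9 173.2] 23 [ 0.4788 -0.241   0.062 ]
side [306.7 188.2] 22 [ 0.5838 -0.107   0.062 ]
side [324.  209.2] 49 [ 0.5083 -0.0551  0.062 ]
```

Emit:
play_rows(commands=[[[-1,0.0379,-0.0198,0,0,0,0],[-1,0.0379,-0.0198,0,0,0,0],[-1,0.0379,-0.0198,0,0,0,0],[-1,0.0379,-0.0198,0,0,0,0],[-1,0.0379,-0.0198,0,0,0,0],[-1,0.0379,-0.0198,0,0,0,0],[-1,0.0379,-0.0198,0,0,0,0],[-1,0.0379,-0.0198,0,0,0,0],[-1,0.0379,-0.0198,0,0,0,0],[-1,0.0379,-0.0198,0,0,0,0],[-1,0.0379,-0.0198,0,0,0,0],[-1,0.0379,-0.0198,0,0,0,0],[-1,0,0,0,0,0,-1.75],[-1,0,0,0,0,0,-1.75],[-1,0,0,0,0,0,-1.75],[-1,0,0,0,0,0,-1.75],[-1,0,0,0,0,0,-1.75],[-1,0,0,0,0,0,-1.75],[-1,0,0,0,0,0,-1.75],[-1,0,0,0,0,0,-1.75]]])

```text
clock: 2.6
tool_pos: [0.5143, -0.1572, 0.2263]
ee_rot: [[-0.167, 0.986, -0.001], [0.986, 0.167, 0.0], [0.001, -0.001, -1.0]]
contact_force: [-0.3, -0.3, 0.2]
width: 0.092
grasp_force: 0.0
```

```bash
cat >> h.py <<'E'
def rep(target=None,yaw=None):
    s=sense();R=np.array(s["ee_rot"]);p=np.array(s["tool_pos"]);y=np.degrees(np.arctan2(R[1,0],R[0,0]))
    print("t",s["clock"],"p",p.round(4),"yaw",y.round(2),"tilt",np.degrees(np.arccos(-R[2,2])).round(2),"F",np.round(s["contact_force"],1),"T",np.round(s["ft_torque"],2),"w",round(s["width"],4),"g",round(s["grasp_force"],1),"j6",round(s["joints"][5],1))
    if target is not None: print("tool shift",(R.T@(np.array(target)-p)).round(4))
    if yaw is not None: d=(y-yaw+180)%360-180; print("turn units",round(d/6,2))
E
python3 -c "
from h import *
rep([.5145,-.157,.2],-169)"
```

```text
t 2.6 p [ 0.5143 -0.1572  0.2263] yaw 99.63 tilt 0.06 F [-0.3 -0.3  0.2] T [-0.03 -0.14 -0.02] w 0.092 g 0.0 j6 -34.8
tool shift [0.0002 0.0003 0.0263]
turn units -15.23
```

Emit:
play_rows(commands=[[[-1,0,0,0,0,0,-1.69],[-1,0,0,0,0,0,-1.69],[-1,0,0,0,0,0,-1.69],[-1,0,0,0,0,0,-1.69],[-1,0,0,0,0,0,-1.69],[-1,0,0,0,0,0,-1.69],[-1,0,0,0,0,0,-1.69],[-1,0,0,0,0,0,-1.69],[-1,0,0,0,0,0,-1.69],[-0.4,0,0,0.04,0,0,0],[-0.4,0,0,0.04,0,0,0],[-0.4,0,0,0.04,0,0,0],[-0.4,0,0,0,0,0,0],[-0.4,0,0,0,0,0,0]]])

```text
clock: 4.35
tool_pos: [0.5153, -0.1577, 0.1079]
ee_rot: [[-0.983, -0.183, 0.001], [-0.183, 0.983, -0.001], [-0.001, -0.001, -1.0]]
contact_force: [0.7, -0.5, 0.2]
width: 0.0642
grasp_force: 0.0
```

```bash
python3 -c "
from h import *
rep([.5145,-.157,.05],-169)
t=get_image('top');s=get_image('side');cv2.imwrite('pics/t1.png',t)
print(proj('side',[.5145,-.157,.062]))
a=cv2.resize(s[110:230,270:410],None,fx=4,fy=4,interpolation=2);cv2.imwrite('pics/s1.png',a)"
```

```text
t 4.35 p [ 0.5153 -0.1577  0.1079] yaw -169.45 tilt 0.09 F [ 0.7 -0.5  0.2] T [ 0.12 -0.14  0.01] w 0.0642 g 0.0 j6 -125.7
tool shift [0.0007 0.0009 0.0579]
turn units -0.08
[338.35569209 186.07691182]
```

View pics/s1.png

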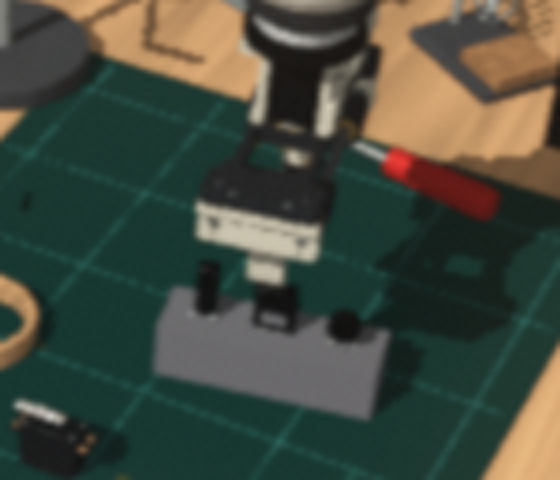

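The key head shows at crop (275,305) against a prediction of (273,304), so the position is confirmed and the fingers straddle it. Now I'll descend and grip.

Emit:
play_rows(commands=[[[-0.4,0,0,0.02,0,0,0],[-0.4,0,0,0.02,0,0,0],[-0.4,0,0.0005,0.018,0,0,-0.05],[-0.4,0,0,0,0,0,0],[0.3,0,0,0,0,0,0],[1,0,0,0,0,0,0],[1,0,0,0,0,0,0],[1,0,0,0,0,0,0],[1,0,0,0,0,0,0]]])

```text
clock: 5.58
tool_pos: [0.5144, -0.1569, 0.0488]
ee_rot: [[-0.982, -0.188, 0.0], [-0.188, 0.982, -0.0], [-0.0, -0.0, -1.0]]
contact_force: [-0.4, -0.5, 0.2]
width: 0.0187
grasp_force: 0.0
```

```bash
python3 -c "
from h import *
rep([.4712,.1957,.15],-162.4)"
```

```text
t 5.575 p [ 0.5144 -0.1569  0.0488] yaw -169.15 tilt 0.01 F [-0.4 -0.5  0.2] T [ 0.13 -0.11  0.02] w 0.0187 g 0.0 j6 -126.0
tool shift [-0.0239  0.3544 -0.1013]
turn units -1.13
```

Emit:
play_rows(commands=[[[1,0,0,0,0,0,0],[1,0,0,0,0,0,0],[1,0,0,0,0,0,0]]])

```text
clock: 5.95
tool_pos: [0.5144, -0.1569, 0.0487]
ee_rot: [[-0.982, -0.188, 0.0], [-0.188, 0.982, -0.0], [-0.0, -0.0, -1.0]]
contact_force: [-0.0, 0.3, -0.1]
width: 0.0118
grasp_force: 30.0
```

```bash
python3 -c "
from h import *
rep([.4712,.1957,.15],-162.4)"
```

```text
t 5.95 p [ 0.5144 -0.1569  0.0487] yaw -169.15 tilt 0.01 F [-0.   0.3 -0.1] T [ 0.08 -0.17 -0.02] w 0.0118 g 30.0 j6 -126.0
tool shift [-0.0239  0.3544 -0.1013]
turn units -1.13
```

Emit:
play_rows(commands=[[[1,0,0,-0.01,0,0,0],[1,0,0,-0.02,0,0,0],[1,0,0,-0.025,0,0,0],[1,0,0,-0.025,0,0,0],[1,0,0,-0.022,0,0,0],[1,-0.0024,0.02,0,0,0,0],[1,-0.0024,0.04,0,0,0,0],[1,-0.0024,0.04,0,0,0,0],[1,-0.0024,0.04,0,0,0,0],[1,-0.0024,0.04,0,0,0,0],[1,-0.0024,0.04,0,0,0,0],[1,-0.0024,0.04,0,0,0,0],[1,-0.0024,0.04,0,0,0,0],[1,-0.0024,0.034,0,0,0,0],[1,-0.0023,0.02,0,0,0,0],[1,0,0,0,0,0,-1.13],[1,0,0,0,0,0,0],[1,0,0,0,0,0,0]]])

```text
clock: 8.2
tool_pos: [0.4705, 0.1955, 0.1502]
ee_rot: [[-0.954, -0.301, -0.001], [-0.301, 0.954, -0.0], [0.001, 0.0, -1.0]]
contact_force: [0.2, 0.3, -1.4]
width: 0.0119
grasp_force: 30.0
```

```bash
python3 -c "
from h import *
rep([.4712,.1957,.125],-162.4)
s=get_image('side');cv2.imwrite('pics/s2f.png',s)
p=np.array(sense()['tool_pos']);print('tip px pred',proj('side',p-[0,0,.0367]),'flange',proj('side',p-[0,0,.0067]),'keyway',proj('side',[.4712,.1957,.075]))
a=cv2.resize(s[200:320,220:360],None,fx=5,fy=5,interpolation=2);cv2.imwrite('pics/s2.png',a)"
```

```text
t 8.2 p [0.4705 0.1955 0.1502] yaw -162.49 tilt 0.07 F [ 0.2  0.3 -1.4] T [ 0.12 -0.12  0.01] w 0.0119 g 30.0 j6 -93.6
tool shift [-0.0007 -0.      0.0252]
turn units -0.02
tip px pred [291.43738404 265.67600316] flange [291.85533246 256.18364194] keyway [290.68161688 277.47423696]
```

View pics/s2.png

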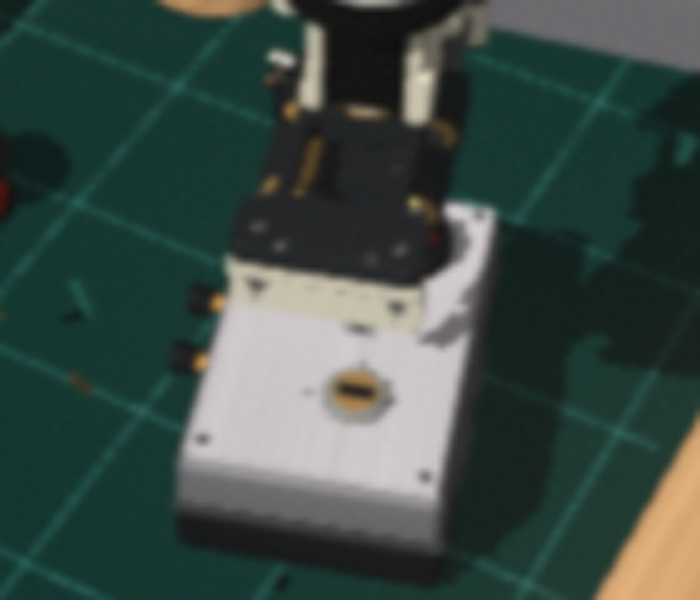

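The view shows the blade tip at crop (358,328), matching the prediction of (357,328). The bezel at (356,393) is slightly below its prediction, so I'll refine it at sub-pixel level.

```bash
python3 - <<'E'
from h import *
t=cv2.imread("pics/top0.png")
def sub(im,x,y,w,h,k=8):
    M=np.float32([[1/k,0,x],[0,1/k,y]])
    return cv2.warpAffine(im,M,(w*k,h*k),flags=cv2.INTER_CUBIC|cv2.WARP_INVERSE_MAP),lambda p:np.array(p)/k+[x,y]
for nm,im,bx in(("top",t,(194,234,19,19)),("side",cv2.imread("pics/side0.png"),(280,269,22,18)),("side",cv2.imread("pics/s2f.png"),(280,269,22,18))):
    c,f=sub(im,*bx);lab=cv2.cvtColor(c,cv2.COLOR_BGR2LAB);hsv=cv2.cvtColor(c,cv2.COLOR_BGR2HSV)
    b=lab[:,:,2].astype(float);out=[]
    for th in(140,145,150):
        cs=cv2.findContours((b>th).astype(np.uint8),0,2)[0];h=cv2.convexHull(max(cs,key=cv2.contourArea))
        m=cv2.moments(h);p=f((m["m10"]/m["m00"],m["m01"]/m["m00"]));e=cv2.minAreaRect(h)
        print(nm,"gold",th,p.round(2),onz(nm,p,.075).round(4),(np.array(e[1])/8).round(1))
    # dark slot centroid weighted
    g=c.min(2).astype(float)*0+hsv[:,:,2];yy,xx=np.mgrid[:g.shape[0],:g.shape[1]]
    r=np.hypot(*(np.dstack([xx/8+bx[0],yy/8+bx[1]])-p).transpose(2,0,1))<3.2
    w=np.clip(g[r].mean()-g,0,None)*r
    q=f((( w*xx).sum()/w.sum(),(w*yy).sum()/w.sum()))
    d=np.c_[xx[r]-((w*xx).sum()/w.sum()),yy[r]-((w*yy).sum()/w.sum())];C=(d*w[r][:,None]).T@d;v=np.linalg.eigh(C)[1][:,1]
    A,B=onz(nm,q,.075),onz(nm,q+v,.075);print(nm,"slot",q.round(2),A.round(4),"yaw",np.degrees(np.arctan2(*(B-A)[1::-1])).round(1))
E
```

```text
top gold 140 [203.01 243.8 ] [0.4719 0.1954 0.075 ] [8.4 9.2]
top gold 145 [205.01 243.43] [0.473  0.1903 0.075 ] [7.5 3.9]
top gold 150 [205.23 243.18] [0.4736 0.1897 0.075 ] [6.7 3. ]
top slot [203.17 243.77] [0.472 0.195 0.075] yaw -162.3
side gold 140 [290.71 277.84] [0.4707 0.1966 0.075 ] [8.1 9.6]
side gold 145 [290.08 279.95] [0.469  0.2026 0.075 ] [7.5 2.9]
side gold 150 [290.13 280.04] [0.4688 0.2027 0.075 ] [6.3 2.2]
side slot [290.52 278.  ] [0.4708 0.1972 0.075 ] yaw 16.7
side gold 140 [290.7  277.83] [0.4707 0.1966 0.075 ] [8.1 9.6]
side gold 145 [290.09 279.94] [0.469  0.2025 0.075 ] [7.6 2.9]
side gold 150 [290.13 280.01] [0.4689 0.2027 0.075 ] [6.4 2.3]
side slot [290.51 277.99] [0.4708 0.1972 0.075 ] yaw 16.9
```

Emit:
play_rows(commands=[[[1,-0.001,0,0.012,0,0,0],[1,0,0,0.012,0,0,0],[1,0,0,0.009,0,0,0],[1,0,0,0.002,0,0,0],[1,0,0,0.001,0,0,0],[1,0,0,0.001,0,0,0],[1,0,0,0.001,0,0,0],[1,0,0,0,0,0,0]]])

```text
clock: 9.25
tool_pos: [0.4722, 0.1956, 0.1128]
ee_rot: [[-0.953, -0.303, 0.0], [-0.303, 0.953, -0.0], [-0.0, -0.0, -1.0]]
contact_force: [0.2, 0.1, -1.5]
width: 0.0117
grasp_force: 30.0
```

```bash
python3 -c "
from h import *
rep([.4714,.1958,.11],-162.4)"
```

```text
t 9.25 p [0.4722 0.1956 0.1128] yaw -162.37 tilt 0.01 F [ 0.2  0.1 -1.5] T [ 0.13 -0.15  0.02] w 0.0117 g 30.0 j6 -93.7
tool shift [0.0007 0.0004 0.0028]
turn units 0.0
```

Emit:
play_rows(commands=[[[1,0.0006,0.0004,0,0,0,0],[1,0,0,0.001,0,0,0],[1,0,0,0.001,0,0,0],[1,0,0,0.0005,0,0,0],[1,0,0,0,0,0,0]]])

```text
clock: 9.88
tool_pos: [0.4715, 0.1958, 0.1101]
ee_rot: [[-0.953, -0.303, -0.0], [-0.303, 0.953, -0.0], [0.0, -0.0, -1.0]]
contact_force: [-0.2, 1.0, -0.7]
width: 0.012
grasp_force: 30.0
```

```bash
python3 -c "
from h import *
rep([.4714,.1958,.106],-162.4)"
```

```text
t 9.875 p [0.4715 0.1958 0.1101] yaw -162.38 tilt 0.01 F [-0.2  1.  -0.7] T [ 0.07 -0.09  0.01] w 0.012 g 30.0 j6 -93.7
tool shift [0.0001 0.     0.0041]
turn units 0.0
```

Emit:
play_rows(commands=[[[1,0,0,0.0006,0,0,0],[1,0,0,0.0006,0,0,0],[1,0,0,0.0006,0,0,0],[1,0,0,0,0,0,0]]])

```text
clock: 10.38
tool_pos: [0.4715, 0.1958, 0.1083]
ee_rot: [[-0.953, -0.303, -0.0], [-0.303, 0.953, -0.0], [0.0, -0.0, -1.0]]
contact_force: [0.3, 0.7, -0.8]
width: 0.0117
grasp_force: 30.0
```

```bash
python3 -c "
from h import *
rep([.4714,.1958,.1047],-162.4)"
```

```text
t 10.375 p [0.4715 0.1958 0.1083] yaw -162.37 tilt 0.01 F [ 0.3  0.7 -0.8] T [ 0.13 -0.14  0.01] w 0.0117 g 30.0 j6 -93.7
tool shift [0.0001 0.     0.0036]
turn units 0.0
```

Emit:
play_rows(commands=[[[1,0,0,0.0008,0,0,0],[1,0,0,0.0008,0,0,0],[1,0,0,0.0008,0,0,0],[1,0,0,0.0006,0,0,0],[1,0,0,0,0,0,0]]])

```text
clock: 11.0
tool_pos: [0.4715, 0.1958, 0.1053]
ee_rot: [[-0.953, -0.303, -0.0], [-0.303, 0.953, -0.0], [0.0, -0.0, -1.0]]
contact_force: [0.0, 0.4, -1.1]
width: 0.0117
grasp_force: 30.0
```

```bash
python3 -c "
from h import *
rep([.4714,.1958,.1047],-162.4)"
```

```text
t 11.0 p [0.4715 0.1958 0.1053] yaw -162.37 tilt 0.01 F [ 0.   0.4 -1.1] T [ 0.12 -0.16 -0.01] w 0.0117 g 30.0 j6 -93.7
tool shift [0.0001 0.     0.0006]
turn units 0.0
```

Emit:
play_rows(commands=[[[1,0,0,0.0005,0,0,0],[1,0,0,0.0005,0,0,0],[1,0,0,0,0,0,0]]])

```text
clock: 11.38
tool_pos: [0.4716, 0.1958, 0.1046]
ee_rot: [[-0.953, -0.303, 0.0], [-0.303, 0.953, -0.0], [-0.0, -0.0, -1.0]]
contact_force: [-1.7, 0.7, 2.1]
width: 0.0118
grasp_force: 30.0
```

```bash
python3 -c "
from h import *
rep([.4714,.1958,.1047],-162.4)"
```

```text
t 11.375 p [0.4716 0.1958 0.1046] yaw -162.37 tilt 0.02 F [-1.7  0.7  2.1] T [ 0.11 -0.03 -0.01] w 0.0118 g 30.0 j6 -93.7
tool shift [ 0.0002  0.     -0.0001]
turn units 0.0
```

Emit:
play_rows(commands=[[[1,0,0,0.0004,0,0,0.8],[1,0,0,0.0003,0,0,0.8],[1,0,0,0,0,0,0.8],[1,0,0,0,0,0,0.7],[1,0,0,0,0,0,0.5],[1,0,0,0,0,0,0.5],[1,0,0,0,0,0,0.5],[1,0,0,0,0,0,0.5],[1,0,0,0,0,0,0]]])

```text
clock: 12.5
tool_pos: [0.4715, 0.1958, 0.1036]
ee_rot: [[-0.975, 0.224, -0.0], [0.224, 0.975, -0.0], [0.0, -0.0, -1.0]]
contact_force: [0.5, 0.3, -0.6]
width: 0.0114
grasp_force: 30.0
```

```bash
python3 -c "
from h import *
rep([.4714,.1958,.1047],-162.4)"
```

```text
t 12.5 p [0.4715 0.1958 0.1036] yaw 167.05 tilt 0.01 F [ 0.5  0.3 -0.6] T [-0.   -0.19  0.05] w 0.0114 g 30.0 j6 -63.1
tool shift [ 0.0001 -0.     -0.0011]
turn units -5.09
```

The first disc has taken the key: the force is gone and it is 1 mm deeper. I'll go on down to the second disc.

Emit:
play_rows(commands=[[[1,0,0,0.0006,0,0,0],[1,0,0,0.0006,0,0,0],[1,0,0,0.0006,0,0,0],[1,0,0,0,0,0,0]]])

```text
clock: 13.0
tool_pos: [0.4715, 0.1958, 0.1018]
ee_rot: [[-0.975, 0.224, -0.0], [0.224, 0.975, -0.0], [0.0, -0.0, -1.0]]
contact_force: [0.3, -0.2, -0.6]
width: 0.012
grasp_force: 30.0
```

```bash
python3 -c "
from h import *
rep([.4714,.1958,.0987],-162.4)"
```

```text
t 13.0 p [0.4715 0.1958 0.1018] yaw 167.04 tilt 0.01 F [ 0.3 -0.2 -0.6] T [ 0.01 -0.18  0.04] w 0.012 g 30.0 j6 -63.1
tool shift [ 0.0001 -0.      0.0031]
turn units -5.09
```

Emit:
play_rows(commands=[[[1,0,0,0.0008,0,0,0],[1,0,0,0.0008,0,0,0],[1,0,0,0.0008,0,0,0],[1,0,0,0.0006,0,0,0],[1,0,0,0.0003,0,0,0],[1,0,0,0,0,0,0]]])

```text
clock: 13.75
tool_pos: [0.4716, 0.1958, 0.0987]
ee_rot: [[-0.974, 0.225, 0.0], [0.225, 0.974, -0.0], [-0.0, -0.0, -1.0]]
contact_force: [0.0, -0.9, 1.9]
width: 0.0119
grasp_force: 30.0
```

```bash
python3 -c "
from h import *
rep([.4714,.1958,.0987],-162.4)"
```

```text
t 13.75 p [0.4716 0.1958 0.0987] yaw 167.03 tilt 0.01 F [ 0.  -0.9  1.9] T [-0.04 -0.04  0.05] w 0.0119 g 30.0 j6 -63.1
tool shift [ 0.0002 -0.     -0.    ]
turn units -5.1
```

Contact with disc 2 is at 13 mm, as expected. I'll rock it anticlockwise under a light push.

Emit:
play_rows(commands=[[[1,0,0,0.0004,0,0,-1.0],[1,0,0,0.0003,0,0,-1.0],[1,0,0,0,0,0,-1.0],[1,0,0,0,0,0,-1.0],[1,0,0,0,0,0,-1.0],[1,0,0,0,0,0,-1.0],[1,0,0,0,0,0,-0.8],[1,0,0,0,0,0,-0.8],[1,0,0,0,0,0,-0.6],[1,0,0,0,0,0,-0.6],[1,0,0,0,0,0,-0.5],[1,0,0,0,0,0,-0.5],[1,0,0,0,0,0,-0.4],[1,0,0,0,0,0,0]]])

```text
clock: 15.5
tool_pos: [0.4712, 0.1963, 0.0978]
ee_rot: [[-0.667, -0.745, -0.001], [-0.745, 0.667, 0.001], [-0.0, 0.001, -1.0]]
contact_force: [-1.4, 1.6, -0.5]
width: 0.0118
grasp_force: 30.0
```

```bash
python3 -c "
from h import *
rep([.4714,.1958,.0987],-162.4)"
```

```text
t 15.5 p [0.4712 0.1963 0.0978] yaw -131.81 tilt 0.05 F [-1.4  1.6 -0.5] T [0.73 0.18 0.  ] w 0.0118 g 30.0 j6 -124.2
tool shift [ 0.0002 -0.0005 -0.0009]
turn units 5.1
```

Emit:
play_rows(commands=[[[1,0,0,0.0007,0,0,0],[1,0,0,0.0007,0,0,0],[1,0,0,0.0007,0,0,0],[1,0,0,0.0007,0,0,0],[1,0,0,0,0,0,0]]])

```text
clock: 16.12
tool_pos: [0.471, 0.1959, 0.0948]
ee_rot: [[-0.666, -0.746, -0.001], [-0.746, 0.666, 0.0], [0.001, 0.001, -1.0]]
contact_force: [-3.9, 3.9, -0.1]
width: 0.0121
grasp_force: 30.0
```

```bash
python3 -c "
from h import *
rep([.4714,.1958,.0922],-162.4)"
```

```text
t 16.125 p [0.471  0.1959 0.0948] yaw -131.79 tilt 0.07 F [-3.9  3.9 -0.1] T [ 0.94  0.62 -0.05] w 0.0121 g 30.0 j6 -124.3
tool shift [-0.0001 -0.0004  0.0026]
turn units 5.1
```

Emit:
play_rows(commands=[[[1,0,0,0,0,0,0.85],[1,0,0,0,0,0,0.85],[1,0,0,0,0,0,0.85],[1,0,0,0,0,0,0.85],[1,0,0,0,0,0,0.85],[1,0,0,0,0,0,0.85],[1,0,0,0,0,0,0]]])

```text
clock: 17.0
tool_pos: [0.4713, 0.1959, 0.0948]
ee_rot: [[-0.953, -0.303, -0.001], [-0.303, 0.953, 0.0], [0.001, 0.0, -1.0]]
contact_force: [-3.6, 3.6, -1.0]
width: 0.0119
grasp_force: 30.0
```

```bash
python3 -c "
from h import *
rep([.4714,.1958,.0922],-162.4)"
```

```text
t 17.0 p [0.4713 0.1959 0.0948] yaw -162.33 tilt 0.03 F [-3.6  3.6 -1. ] T [0.94 0.41 0.05] w 0.0119 g 30.0 j6 -93.7
tool shift [-0.0001 -0.0002  0.0026]
turn units 0.01
```

Emit:
play_rows(commands=[[[1,0.0002,0.0003,0,0,0,0],[1,0,0,0.0008,0,0,0],[1,0,0,0.0008,0,0,0],[1,0,0,0.0008,0,0,0],[1,0,0,0.0006,0,0,0],[1,0,0,0,0,0,0]]])

```text
clock: 17.75
tool_pos: [0.4714, 0.1961, 0.0921]
ee_rot: [[-0.953, -0.303, 0.0], [-0.303, 0.953, -0.0], [-0.0, -0.0, -1.0]]
contact_force: [-1.1, 4.4, -0.1]
width: 0.0116
grasp_force: 30.0
```

```bash
python3 -c "
from h import *
rep([.4714,.1958,.0823],-162.4)"
```

```text
t 17.75 p [0.4714 0.1961 0.0921] yaw -162.37 tilt 0.02 F [-1.1  4.4 -0.1] T [0.85 0.04 0.03] w 0.0116 g 30.0 j6 -93.6
tool shift [ 0.0001 -0.0002  0.0098]
turn units 0.01
```

Emit:
play_rows(commands=[[[1,0,0.0003,0.0003,0,0,0],[1,0,0,0.0005,0,0,0],[1,0,0,0.0005,0,0,0],[1,0,0,0.0005,0,0,0],[1,0,0,0,0,0,0]]])

```text
clock: 18.38
tool_pos: [0.4712, 0.1961, 0.0902]
ee_rot: [[-0.953, -0.303, 0.0], [-0.303, 0.953, -0.0], [0.0, -0.0, -1.0]]
contact_force: [-0.3, 0.5, -1.3]
width: 0.012
grasp_force: 30.0
```

```bash
python3 -c "
from h import *
rep([.4714,.1958,.0823],-162.4)"
```

```text
t 18.375 p [0.4712 0.1961 0.0902] yaw -162.37 tilt 0.02 F [-0.3  0.5 -1.3] T [ 0.22 -0.1   0.03] w 0.012 g 30.0 j6 -93.6
tool shift [-0.0001 -0.0004  0.0079]
turn units 0.0
```

The key is in the driver at about 21.5 mm with hardly any force. Next I'll push it home; about 7.9 mm remains.

Emit:
play_rows(commands=[[[1,0,0,0.001,0,0,0],[1,0,0,0.001,0,0,0],[1,0,0,0.001,0,0,0],[1,0,0,0.001,0,0,0],[1,0,0,0.001,0,0,0],[1,0,0,0.001,0,0,0],[1,0,0,0.0008,0,0,0],[1,0,0,0.0006,0,0,0],[1,0,0,0,0,0,0]]])

```text
clock: 19.5
tool_pos: [0.4712, 0.1962, 0.0828]
ee_rot: [[-0.953, -0.303, 0.0], [-0.303, 0.953, -0.0], [0.0, -0.0, -1.0]]
contact_force: [1.5, -1.0, -0.8]
width: 0.012
grasp_force: 30.0
```

```bash
python3 -c "
from h import *
rep([.4714,.1958,.0823],-162.4)"
```

```text
t 19.5 p [0.4712 0.1962 0.0828] yaw -162.37 tilt 0.01 F [ 1.5 -1.  -0.8] T [-0.27 -0.34 -0.04] w 0.012 g 30.0 j6 -93.6
tool shift [-0.     -0.0005  0.0005]
turn units 0.0
```

Emit:
play_rows(commands=[[[1,0,0,0.0005,0,0,0],[1,0,0,0.0004,0,0,0],[1,0,0,0.0003,0,0,0],[1,0,0,0,0,0,0],[1,0,0,0,0,0,0]]])

```text
clock: 20.12
tool_pos: [0.4713, 0.1963, 0.0821]
ee_rot: [[-0.953, -0.303, 0.0], [-0.303, 0.953, -0.0], [-0.0, -0.0, -1.0]]
contact_force: [-0.7, -2.9, 5.1]
width: 0.012
grasp_force: 30.0
```

```bash
python3 -c "
from h import *
rep([.4714,.1958,.0823],-162.4)"
```

```text
t 20.125 p [0.4713 0.1963 0.0821] yaw -162.37 tilt 0.03 F [-0.7 -2.9  5.1] T [-0.45 -0.08 -0.02] w 0.012 g 30.0 j6 -93.6
tool shift [ 0.     -0.0005 -0.0002]
turn units 0.01
```

The key is home: the bottom contact came at the predicted height. Next is the clockwise turn, about 86°.

Emit:
play_rows(commands=[[[1,0,0,0,0,0,0.8],[1,0,0,0,0,0,0.8],[1,0,0,0,0,0,0.8],[1,0,0,0,0,0,0.8],[1,0,0,0,0,0,0.8],[1,0,0,0,0,0,0.8],[1,0,0,0,0,0,0.8],[1,0,0,0,0,0,0.8],[1,0,0,0,0,0,0.8],[1,0,0,0,0,0,0.8],[1,0,0,0,0,0,0.8],[1,0,0,0,0,0,0.8],[1,0,0,0,0,0,0.8],[1,0,0,0,0,0,0.8],[1,0,0,0,0,0,0.8],[1,0,0,0,0,0,0.8],[1,0,0,0,0,0,0.8],[1,0,0,0,0,0,0.7],[1,0,0,0,0,0,0],[1,0,0,0,0,0,0]]])

```text
clock: 22.62
tool_pos: [0.4709, 0.1956, 0.0821]
ee_rot: [[-0.372, 0.928, -0.0], [0.928, 0.372, -0.001], [-0.001, -0.001, -1.0]]
contact_force: [-1.9, -6.0, 6.6]
width: 0.0121
grasp_force: 30.0
```

```bash
python3 -c "
from h import *
rep([.4714,.1958,.0823],107.6)
s=get_image('side')
a=cv2.resize(s[200:320,220:360],None,fx=5,fy=5,interpolation=2);cv2.imwrite('pics/s3.png',a)"
```

```text
t 22.625 p [0.4709 0.1956 0.0821] yaw 111.86 tilt 0.08 F [-1.9 -6.   6.6] T [-1.16  0.15  0.09] w 0.0121 g 30.0 j6 -7.8
tool shift [-0.      0.0005 -0.0002]
turn units 0.71
```

View pics/s3.png

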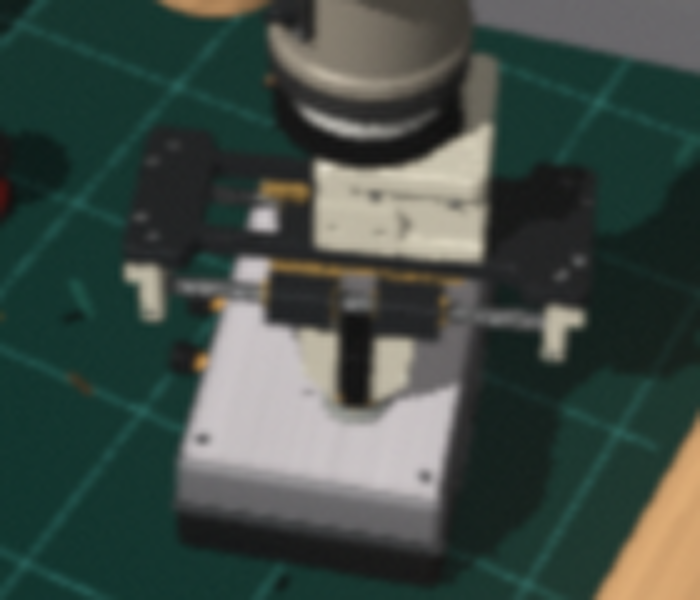

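The key head, at crop (355,355), sits down on the bezel between the pads and has turned with the gripper by about 86°. It is held at 30 N with about 0.09 N m of spring torque, so I'm handing in.

Emit:
play_rows(commands=[[[1,0,0,0,0,0,0],[1,0,0,0,0,0,0],[1,0,0,0,0,0,0],[1,0,0,0,0,0,0]]])

```text
clock: 23.18
tool_pos: [0.4709, 0.1956, 0.0821]
ee_rot: [[-0.372, 0.928, -0.0], [0.928, 0.372, -0.001], [-0.001, -0.001, -1.0]]
contact_force: [-0.1, -6.1, 7.0]
width: 0.0118
grasp_force: 30.0
```

```bash
python3 -c "
from h import *
rep()
print(sign_off())"
```

```text
t 23.175 p [0.4709 0.1956 0.0821] yaw 111.86 tilt 0.08 F [-0.1 -6.1  7. ] T [-1.17  0.11  0.11] w 0.0118 g 30.0 j6 -7.8
the job is handed in; nothing more can be done
None
```

I handed the job in at 23.2 s with the safety key home in the switch, turned about 86° clockwise and still gripped at 30 N; sign-off returned no verdict.

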